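Pack the pH meter and shut the instrument case

ROBOT

A 7-joint arm with a two-finger parallel gripper is mounted at the origin on the work surface. World frame = base frame: x ahead of the robot, y to its left, z up, the work surface at z = 0. Lengths are in m, angles in rad, forces in N, time in s.
With the tool pointing down it reaches from about 0.4 to 0.75 m from the base axis. Payload 19.5 kg.
Tool frame: the origin (TCP) lies at the very end of the fingers, on their centre line; the grasp point (between the pads) lies 19 mm behind it; z points along the fingers, y is the line along which they close (so a half turn about z gives the same grasp; the last joint's range is limited). The gripper opens to 85 mm and grips with 20 to 120 N. Pads are 22 mm wide; open, the fingers measure 114 mm over their backs; the gripper's body (76 mm by 85 mm) begins 54 mm behind the grasp point. The pads swing forward as they close: fully open they stand 13 mm farther back than shut.
Start: joints at [-1.269, 0.707, -0.028, 1.485, 0.022, 0.951, -0.075], TCP at [0.194, 0.541, 0.231] pointing down, gripper open.
Joint ranges: [-2.71, 2.71], [-0.32, 2.16], [-1.57, 1.52], [0, 2.45], [-1.46, 4.6], [0, 2.02], [-2.83, 2.83]. Speed limits (rad/s): [1.89, 1.89, 2.57, 2.57, 3.01, 3.01, 3.01].

INTERFACE

Orientations are given as [roll, pitch, yaw] about the fixed x, y, z axes, in that order (R = Rz(yaw) Ry(pitch) Rx(roll)).
In Python, from cell import * gives the robot as it stands.
- The arm moves only by the shell command python3 -m jog 'ROWS' [OPENING]. ROWS is JSON, a list of rows, each a list of 2 entries, a list of its own where there are three numbers: the shift along the tool's x, y, z in m, then the turn about the tool's z in degrees. A call has 1 to 20 rows; each row shifts and turns the commanded pose from where the row before left it, along the tool's axes as they then stand; what a row does not reach is not made up. A row lasts 1/12 s, in which the tool goes at most 41.7 mm and 7.16 degrees, less where a joint would pass 70% of its speed; a pose out of reach is approached as far as the arm can. A call is refused whole if a number of a shift passes 0.0417 or a number of a turn 7.16, either way. A call with a gripper value outside its range is refused whole. OPENING is the closure, from -1 (fully open) to 1 (shut), set as the call begins (- or left out, the last holds). The fingers move at their own pace and stop on an object; the grip force is fixed at half the most. Time passes only in rows, so rows that do not move let the fingers close. It gives the time, the measured TCP pose, the force, the opening and the grip force at its end, in the units of the state.
- sense(): the state, without advancing time (a new reading comes with each control period).
- snapshot(name): name is "side" or "top"; returns a dict with "frame" (420x560x3 uint8, red, green, blue), "fx", "fy", "cx", "cy" (pixels), "k1" (the pictures are not rectified: a ray, as slopes to the right and down, at radius r is drawn at 1 + k1 r^2 times it, then the intrinsics apply), "pose" (4x4, takes a point from camera to world coordinates). Camera axes: x right, y up, looking along -z (the intrinsics and any distortion apply to the point x, -y, -z); pixel columns grow to the right and rows downward; lengths in m; the calibration is good to about 2 mm. A picture is of the moment at which its call begins. There is no depth.
- sign_off(): hands the job in; it is judged then, once.
The state is a dict: "t": time; "joint_positions": joint angles; "qd": joint speeds; "tau": joint torques, N m; "tool_pos": TCP position; "tool_rot": TCP orientation; "wrist_force": force on the tool from outside, world axes, zero at the start; "wrist_torque": the same for the moment, N m; "width": opening from 0.0 (shut) to 1.0 (fully open); "grasp_force": force on a finger pad.
Only numpy, scipy, OpenCV 4.12 (cv2) and the standard library are available. Lean on these libraries where they do the work, as an engineer would, in place of code of your own. Each camera call takes 0.05 s, during which the arm holds its last target. There are 200 camera calls.

TASK

Take the yellow pH meter out of its white dock by the black end that sticks out, lay it flat on the table and let go, then take it again by its middle and lay it down in the empty pocket of the blue case. Then, with the lid still up, break the steel folding stay by pushing the red tab at its knee, take the lid by its black handle and lower it gently until the case is fully shut. Leave the beaker, the jar and the eraser alone.

Things in the scene. Friction and masses are not known exactly. Their poses are not given: they have to be found in the camera images.
- meter_mid (a point): Centre of the yellow pocket pH meter, a bar 32 (x) x 130 (y) x 24 mm (z), 0.08 to 0.17 kg; its -y end is the black one. At the start it lies level in the dock, its underside 12 mm above the table, the last 52 mm at its -y end sticking out beyond the dock. Centre height: 24 mm in the dock, 12 mm flat on the table, 52 mm in the case's pocket.
- case: Blue case, fixed, 200 (x) x 320 (y) x 95 mm. Origin: centre of underside; front faces -x, hinge line along y at x=+100, z=95. Pocket for the meter: its length along x, 142 x 42 mm, centred at x=-18, y=-75, orange floor z=40; its grey walls rise to z=60 but for a gap 66 mm long at its middle, 123 mm wide over all, for fingers, down to z=26. Grey filler to z=60 elsewhere, vials to z=86 at y=+20 to +140.
- dock: White dock, fixed; origin: centre of underside. Channel along y, 80 mm long, 66 wide, its side walls 46 mm high (10 above the meter), 38 mm apart, end stop at +y. The meter's black end sticks out at -y; lift it straight up.
- lid (a joint): Blue lid: 0 = open as found (84 deg above level), grows as it is lowered, 1.466 = shut. Plate 200 mm deep, 320 wide, 12 thick, 0.5 kg. The stay locks it open. Once the knee is folded, friction holds the lid while steep, but let go lower down it drops and slams: hold it all the way (a few N).
- lid_bar (a point): Middle of the lid's black handle bar, 10 mm round, 140 mm long, parallel to the hinge, 40 mm beyond the lid's free edge and 240 mm from the hinge line (6 mm above the lid's underside plane). Open: about 330 mm above the table, lid below it; shut: about 101 mm, 40 mm in front of the case. It can turn in the fingers.
- knee_tab (a point): Middle of the outer face (facing forward and up, 45 deg) of the red tab, 34 mm wide (along case y) by 26 mm, on the lower link of the steel stay just below the knee, at the case's +y end (y=+187), about 137 mm up. The two 85 mm links lie in an upright x-z plane, rising to +x at 45 deg. Pushed in along its normal (case +x and down) or straight down, 10 to 20 mm, 4 to 8 N, the knee folds.
- stay_up (a joint): Knee of the folding stay: 0 = straight, locked against its stop (slightly over centre), grows as it folds; dead centre is 0.12. From about 0.25 it is broken and stays so; the lid can then be lowered and it folds on by itself to about 2.8.
- beaker: Clear plastic beaker, 68 mm wide, 85 high, loose, upright; origin: centre of underside. Leave alone.
- jar: Amber jar, red cap, 52 mm wide, 75 high, loose, upright; origin: centre of underside. Leave alone.
- eraser: Green eraser, 55 x 24 x 14 mm, loose; origin: centre of underside. Leave alone.
Mind the look-alikes: they are no part of the job. Of the things that look like the part that bears meter_mid, the middle-sized one is meant.

How it is judged:
On the way, in this order (a step that is already met when the one before it is completed fails the run):
1. the meter lies flat on the table, out of the dock, and is let go (height (world z) of meter_mid below 0.018 m and distance of meter_mid from where it was at the start of the episode above 0.03 m and contact force between the fingers and meter below 0.2 N), for 0.2 s.
2. the meter lies in the pocket of the case and is let go (x of meter_mid in the frame of case between -0.032 and -0.004 m and y of meter_mid in the frame of case between -0.087 and -0.063 m and z of meter_mid in the frame of case below 0.06 m and contact force between the fingers and meter below 0.2 N), for 0.2 s.
3. the knee of the stay is broken (folded 0.25 rad or more) while the lid is still up (closed by less than 0.5 rad) (value of joint stay_up above 0.25 rad and value of joint lid below 0.5 rad), for 0.1 s.
At the end, for the whole second after the job is handed in: The lid is shut to within 0.04 rad (about 10 mm at the handle) and the meter lies at rest down in the pocket, its centre within 14 mm lengthways and 12 mm sideways of the pocket's middle (value of joint lid above 1.426 rad and x of meter_mid in the frame of case between -0.032 and -0.004 m and y of meter_mid in the frame of case between -0.087 and -0.063 m and z of meter_mid in the frame of case below 0.06 m and linear speed of meter below 0.02 m/s); the robot touches nothing.
It fails at once if the lid falls or slams (faster than 2.5 rad/s) (velocity of joint lid above 2.5 rad/s).
It fails at once if the beaker is moved more than 30 mm (distance of beaker from where it was at the start of the episode above 0.03 m).
It fails at once if the jar is moved more than 30 mm (distance of jar from where it was at the start of the episode above 0.03 m).
It fails at once if the eraser is moved more than 30 mm (distance of eraser from where it was at the start of the episode above 0.03 m).
It also fails if it takes over 72 s, if anything falls off the work surface, if the arm or the gripper's body presses on something with over 40 N, if the wrist force passes 120 N, or if a joint passes its speed limit or range.

## Working session

There is one attempt and no reset: what is moved stays moved. The work goes in short steps, Python scripts to look and compute and a shell command to move; the robot and the scene stay as the last step left them, time stands still between calls to the robot, and variables do not carry over. Pictures are saved under pics/ and viewed, at most 10 in all, crops included, and the job is handed in when it is done.

```bash
ls; mkdir -p pics; cat > h.py <<'E'
from cell import *
import numpy as np, cv2
def snap(n,f=None):
    s=snapshot(n)
    if f: cv2.imwrite('pics/'+f,cv2.cvtColor(np.array(s['frame']),cv2.COLOR_RGB2BGR))
    return s
def ray(s,u,v):
    xd=(u-s['cx'])/s['fx']; yd=(v-s['cy'])/s['fy']
    x,y=xd,yd
    for _ in range(20):
        k=1+s['k1']*(x*x+y*y); x,y=xd/k,yd/k
    P=np.array(s['pose']); d=P[:3,:3]@np.array([x,-y,-1.]); return P[:3,3],d/np.linalg.norm(d)
def onz(s,u,v,z):
    o,d=ray(s,u,v); return o+d*(z-o[2])/d[2]
def proj(s,p):
    P=np.array(s['pose']); q=P[:3,:3].T@(np.array(p)-P[:3,3]); x,y=q[0]/-q[2],-q[1]/-q[2]
    k=1+s['k1']*(x*x+y*y); return s['cx']+s['fx']*x*k, s['cy']+s['fy']*y*k
def two(s1,a,s2,b):
    o1,d1=ray(s1,*a);o2,d2=ray(s2,*b)
    t=np.linalg.lstsq(np.c_[d1,-d2],o2-o1,rcond=None)[0]
    p,q=o1+d1*t[0],o2+d2*t[1]; return (p+q)/2,np.linalg.norm(p-q)
E
python3 - <<'E'
from h import *
for n in('top','side'):
    s=snap(n,n+'0.png'); print(n,s['fx'],s['cx'],s['cy'],s['k1'],np.round(s['pose'],3).tolist())
print(sense())
E
```

```text
pics
top 510.5315162512237 279.2967995501243 210.98244083447176 0.01414637327185427 [[0.026, 0.98, -0.195, 0.297], [-1.0, 0.026, -0.004, 0.15], [0.001, 0.195, 0.981, 1.339], [0.0, 0.0, 0.0, 1.0]]
side 502.38178822910413 275.0220887040437 212.27070403009813 -0.17928381164621676 [[-0.795, 0.433, -0.425, -0.084], [-0.607, -0.55, 0.574, 0.98], [0.015, 0.714, 0.7, 1.195], [0.0, 0.0, 0.0, 1.0]]
{'t': 0.1, 'joint_positions': array([-1.26869491,  0.70703403, -0.02763358,  1.48494725,  0.0219684 ,
        0.95089203, -0.07551429]), 'qd': array([ 7.35795272e-05, -3.01617620e-03, -3.14775198e-04,  5.11856584e-04,
        7.20243665e-04,  1.54952961e-04,  8.04291231e-04]), 'tau': array([ 3.63101994e-03, -8.84274244e+01,  1.23705089e+00, -2.36450493e+01,
        1.70689076e-02,  5.00116119e-03,  1.93173754e-06]), 'tool_pos': array([0.19371987, 0.54113639, 0.23087909]), 'tool_rot': array([-3.14061248e+00, -7.15339880e-06,  2.79777037e+00]), 'wrist_force': array([ 0.51709455, -0.0081643 ,  0.2517649 ]), 'wrist_torque': array([-0.01055564, -0.03841923, -0.04632886]), 'grasp_force': 0.0, 'width': 1.005064367567486}
```

View pics/top0.png

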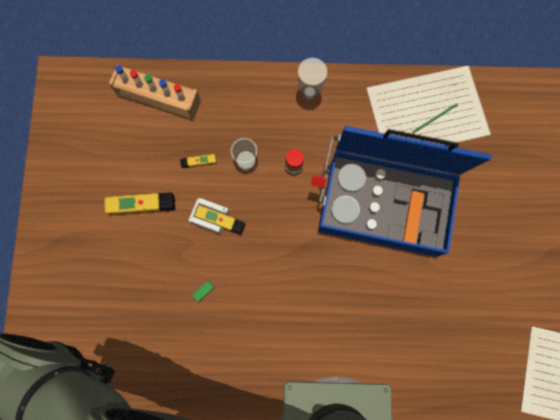

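View pics/side0.png

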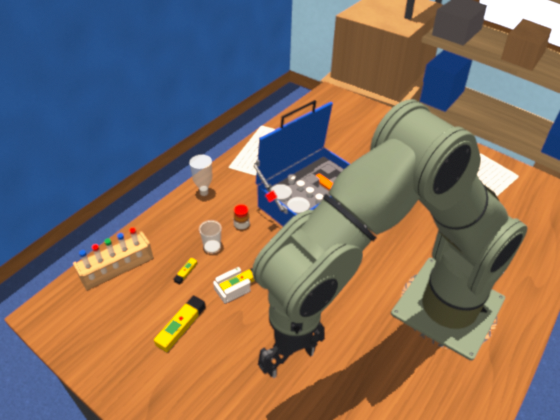

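The top view shows the docked (middle-sized) meter at about (215,219) with its black tip at (243,228). The case is around (390,200), with its orange pocket at (414,217), the red tab at (319,181) and the handle at (420,140). The jar (294,160), beaker (244,152) and eraser (203,291) are also visible. The side view agrees with this.

```bash
cat > m.py <<'E'
from h import *
s=snapshot('top'); hsv=cv2.cvtColor(np.array(s['frame']),cv2.COLOR_RGB2HSV)
def blobs(lo,hi,box=None,mn=30):
    m=cv2.inRange(hsv,lo,hi)
    if box: k=np.zeros_like(m); x0,y0,x1,y1=box; k[y0:y1,x0:x1]=255; m&=k
    c,_=cv2.findContours(m,cv2.RETR_EXTERNAL,cv2.CHAIN_APPROX_NONE)
    return [x for x in c if cv2.contourArea(x)>mn]
if __name__=='__main__':
    def rect(name,c,z):
        r=cv2.boxPoints(cv2.minAreaRect(c)); w=np.array([onz(s,u,v,z)[:2] for u,v in r])
        e1,e2=w[1]-w[0],w[2]-w[1]; L=e1 if np.linalg.norm(e1)>np.linalg.norm(e2) else e2
        print(name,r.mean(0).round(1),'ctr',w.mean(0).round(4),'size',np.linalg.norm(e1).round(3),np.linalg.norm(e2).round(3),'ang',np.degrees(np.arctan2(L[1],L[0])).round(1), w.round(3).tolist())
    for c in blobs((20,150,120),(34,255,255)): rect('yellow',c,.036)
    for c in blobs((0,0,0),(180,255,50),(225,210,255,245)): rect('black',c,.036)
    for c in blobs((8,200,180),(18,255,255),(390,170,440,260)): rect('orange',c,.04)
    for c in blobs((0,200,120),(5,255,255),(280,140,340,200),10)+blobs((175,200,120),(180,255,255),(280,140,340,200),10): rect('red',c,.137)
    for c in blobs((50,120,80),(75,255,255),(180,270,225,310)): rect('eraser',c,.014)
    for c in blobs((105,150,60),(125,255,255),(310,120,500,260)): rect('caseblue',c,.095)
E
python3 m.py
python3 - <<'E'
from h import *
for n in('top','side'):
    im=cv2.imread(f'pics/{n}0.png')
    a=im[180:250,180:250] if n=='top' else im[245:315,200:270]
    b=im[110:270,300:500] if n=='top' else im[90:250,220:420]
    a=cv2.resize(a,(480,480),interpolation=cv2.INTER_CUBIC); b=cv2.resize(b,None,fx=3,fy=3,interpolation=cv2.INTER_CUBIC)
    if n=='top': cv2.imwrite('pics/crop_case.png',b)
    else: cv2.imwrite('pics/crop_side.png',b)
E
```

```text
yellow [214.6 216.8] ctr [0.5369 0.3237] size 0.033 0.102 ang -110.5 [[0.539, 0.377], [0.57, 0.366], [0.535, 0.271], [0.504, 0.281]]
yellow [131.4 202.9] ctr [0.5682 0.5421] size 0.141 0.044 ang -83.9 [[0.583, 0.616], [0.598, 0.475], [0.554, 0.469], [0.539, 0.608]]
yellow [201.  159.6] ctr [0.6904 0.3674] size 0.076 0.025 ang -80.0 [[0.696, 0.407], [0.709, 0.332], [0.685, 0.328], [0.672, 0.402]]
black [238.1 226.9] ctr [0.512  0.2614] size 0.03 0.025 ang -20.6 [[0.503, 0.278], [0.531, 0.268], [0.521, 0.244], [0.493, 0.255]]
red [318. 181.] ctr [0.6133 0.0635] size 0.029 0.025 ang -88.5 [[0.625, 0.078], [0.626, 0.049], [0.601, 0.049], [0.6, 0.078]]
red [294.5 158. ] ctr [0.67   0.1218] size 0.042 0.04 ang -24.3 [[0.66, 0.148], [0.698, 0.131], [0.68, 0.095], [0.642, 0.113]]
eraser [202.7 290.7] ctr [0.3475 0.347 ] size 0.05 0.023 ang -45.7 [[0.338, 0.373], [0.373, 0.337], [0.357, 0.321], [0.322, 0.357]]
caseblue [390.4 202.8] ctr [ 0.5748 -0.1199] size 0.212 0.329 ang -100.4 [[0.499, 0.059], [0.708, 0.02], [0.648, -0.303], [0.444, -0.255]]
caseblue [470.1 154.1] ctr [ 0.7047 -0.3241] size 0.019 0.1 ang -102.4 [[0.706, -0.273], [0.725, -0.278], [0.703, -0.375], [0.685, -0.37]]
caseblue [417.3 142.8] ctr [ 0.7315 -0.1913] size 0.017 0.157 ang -100.3 [[0.737, -0.112], [0.754, -0.116], [0.726, -0.27], [0.709, -0.267]]
caseblue [363.6 132.8] ctr [ 0.7547 -0.0548] size 0.015 0.102 ang -100.5 [[0.756, -0.003], [0.772, -0.006], [0.753, -0.106], [0.738, -0.103]]
```

View pics/crop_case.png

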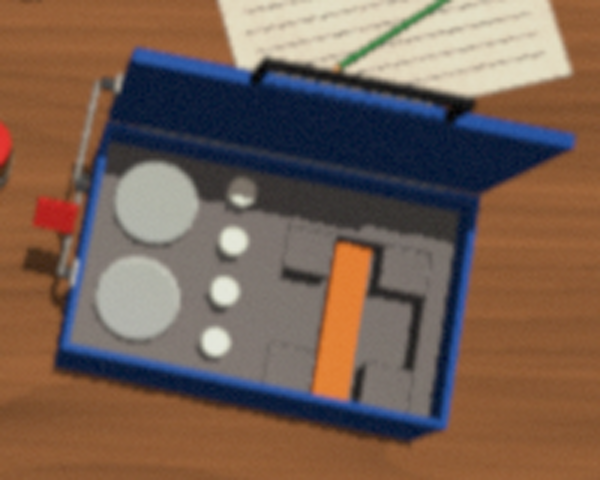

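The crop shows the rim corners at about (320.7,225) for front left, (446.7,251.7) for front right and (459,176) for back right. The orange pocket floor is around (414,217), and the handle bar runs from about (388,132) to (456,145).

```bash
python3 - <<'E'
from m import *
P=lambda u,v,z:onz(s,u,v,z)[:2]
fl,fr,br=P(320.7,225,.095),P(446.7,251.7,.095),P(459.3,176,.095)
print(fl,fr,br,np.linalg.norm(fl-fr),np.linalg.norm(br-fr))
for a,n in((fl-fr,90),(br-fr,0)): print(np.degrees(np.arctan2(a[1],a[0]))-n)
hb=two(s,(0,0),s,(0,0)) if 0 else None
c=blobs((3,150,120),(20,255,255),(395,180,435,250))
m=cv2.inRange(hsv,(5,210,150),(20,255,255)); m[:,:395]=0;m[:,440:]=0
ys,xs=np.nonzero(m); print('orange n',len(xs),xs.mean(),ys.mean(),P(xs.mean(),ys.mean(),.04))
r=cv2.boxPoints(cv2.minAreaRect(np.c_[xs,ys].astype(np.float32))); w=np.array([P(*q,.04) for q in r]); print(w)
# predict
yaw=np.radians(-10.2)
R=np.array([[np.cos(yaw),-np.sin(yaw)],[np.sin(yaw),np.cos(yaw)]])
C=(fl+br)/2; print('C',C)
for n,p in dict(pocket=(-18,-75,40),tab=(None,),bar=(100-240*np.cos(np.radians(84)),0,95+240*np.sin(np.radians(84)))).items():
    if len(p)==3:
        q=np.r_[C+R@np.array(p[:2])/1e3,p[2]/1e3]; print(n,q,proj(s,q))
# two-view red tab
s2=snapshot('side'); h2=cv2.cvtColor(np.array(s2['frame']),cv2.COLOR_RGB2HSV)
m2=cv2.inRange(h2,(0,180,100),(6,255,255))|cv2.inRange(h2,(174,180,100),(180,255,255)); m2[:185]=0;m2[205:]=0;m2[:,:255]=0;m2[:,285:]=0
M=cv2.moments(m2,True); b=(M['m10']/M['m00'],M['m01']/M['m00']); print(b,two(s,(318,181),s2,b))
t,_=two(s,(318,181),s2,b); print('tab in case',R.T@(t[:2]-C),t[2])
for cc in ((-100,-160,95),(-100,160,95),(100,160,95)): print(cc,proj(s2,np.r_[C+R@np.array(cc[:2])/1e3,cc[2]/1e3]))
q=proj(s2,np.r_[C+R@np.array([75,0])/1e3,.334]); print('bar side',q)
E
python3 -c "
import cv2
im=cv2.imread('pics/side0.png')[90:250,220:420]; cv2.imwrite('pics/crop_side.png',cv2.resize(im,None,fx=3,fy=3,interpolation=2))"
```

```text
[0.51234101 0.05255139] [ 0.45429975 -0.2556899 ] [ 0.64653474 -0.29453707] 0.31365822073632066 0.19612086449388044
-10.663825105955652
-11.424571297932902
orange n 0 nan nan [nan nan]
[[1.13892372 0.95529772]
 [1.13892372 0.95529772]
 [1.13892372 0.95529772]
 [1.13892372 0.95529772]]
C [ 0.57943788 -0.12099284]
pocket [ 0.548441   -0.19161999  0.04      ] (np.float64(413.57561361139665), np.float64(217.27450728898393))
bar [ 0.65316709 -0.13425882  0.33368525] (np.float64(421.3064211402765), np.float64(140.55835714429838))
(270.6363636363636, 195.92424242424244) (array([0.61326257, 0.06353264, 0.13721215]), np.float64(6.242189699936552e-06))
tab in case [0.00061347 0.18759901] 0.13721215419482813
(-100, -160, 95) (np.float64(365.47981590019276), np.float64(174.4651643625615))
(-100, 160, 95) (np.float64(298.9393302587566), np.float64(218.45752170640728))
(100, 160, 95) (np.float64(256.55528533669144), np.float64(186.34277366930553))
bar side (np.float64(299.8424005102488), np.float64(110.54351752284073))<stdin>:9: RuntimeWarning: Mean of empty slice.
  ret = ret.dtype.type(ret / rcount)
```

View pics/crop_side.png

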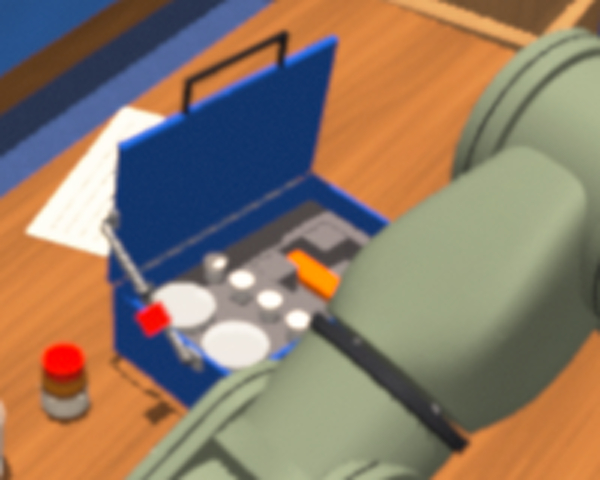

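```bash
cat > p.py <<'E'
# usage: p.py x y z closing_dir_deg : shift in present tool axes, turn about tool z
import sys; from h import *
from scipy.spatial.transform import Rotation as Ro
x,y,z,a=map(float,sys.argv[1:]); st=sense()
R=Ro.from_euler('xyz',st['tool_rot']).as_matrix(); c=np.degrees(np.arctan2(R[1,1],R[0,1]))
d=R.T@(np.array([x,y,z])-st['tool_pos']); t=-((a-c+180)%360-180)
print('shift mm',(d*1e3).round(1),'turn',t.round(1),'close dir',c.round(1),'q',st['joint_positions'].round(2),'t',st['t'])
E
python3 p.py 0.517 0.2745 0.12 -20.5
```

```text
shift mm [-394.3 -142.1  111.1] turn 90.8 close dir 70.3 q [-1.27  0.71 -0.03  1.48  0.02  0.95 -0.08] t 0.25
```

```bash
python3 -m jog '[[[-0.0303,-0.0109,0.005],0],[[-0.0303,-0.0109,0.005],0],[[-0.0303,-0.0109,0.005],0],[[-0.0303,-0.0109,0.005],0],[[-0.0303,-0.0109,0.005],0],[[-0.0303,-0.0109,0.005],0],[[-0.0303,-0.0109,0.005],0],[[-0.0303,-0.0109,0.005],0],[[-0.0303,-0.0109,0.005],0],[[-0.0303,-0.0109,0.005],0],[[-0.0303,-0.0109,0.005],0],[[-0.0303,-0.0109,0.005],0],[[-0.0303,-0.0109,0.005],0]]'
python3 -m jog '[[[0,0,0],7],[[0,0,0],7],[[0,0,0],7],[[0,0,0],7],[[0,0,0],7],[[0,0,0],7],[[0,0,0],7],[[0,0,0],7],[[0,0,0],7],[[0,0,0],7],[[0,0,0],7],[[0,0,0],7],[[0,0,0],6.8],[[0,0,0],0]]'
python3 p.py 0.517 0.2745 0.06 -20.5; python3 - <<'E'
from h import *
s=snap('top');im=cv2.cvtColor(np.array(s['frame']),cv2.COLOR_RGB2BGR)
a=cv2.resize(im[170:260,170:280],None,fx=5,fy=5,interpolation=2)
s=snap('side');im=cv2.cvtColor(np.array(s['frame']),cv2.COLOR_RGB2BGR); b=cv2.resize(im[210:340,180:290],(381,450))
cv2.imwrite('pics/g1.png',np.hstack([a[:,150:550],b]))
E
```

```text
t: 1.33
tool_pos: [0.518, 0.2739, 0.166]
tool_rot: [-3.142, -0.0, 2.798]
wrist_force: [0.3, 0.6, 0.2]
width: 0.998
grasp_force: 0.0
t: 2.5
tool_pos: [0.5167, 0.2753, 0.1661]
tool_rot: [-3.142, 0.0, 1.207]
wrist_force: [0.6, -0.4, 0.0]
width: 1.004
grasp_force: 0.0
shift mm [ -0.6   0.6 106.1] turn -0.3 close dir -20.8 q [-0.72  0.83  0.36  1.53 -0.36  0.84 -0.59] t 2.5
```

View pics/g1.png

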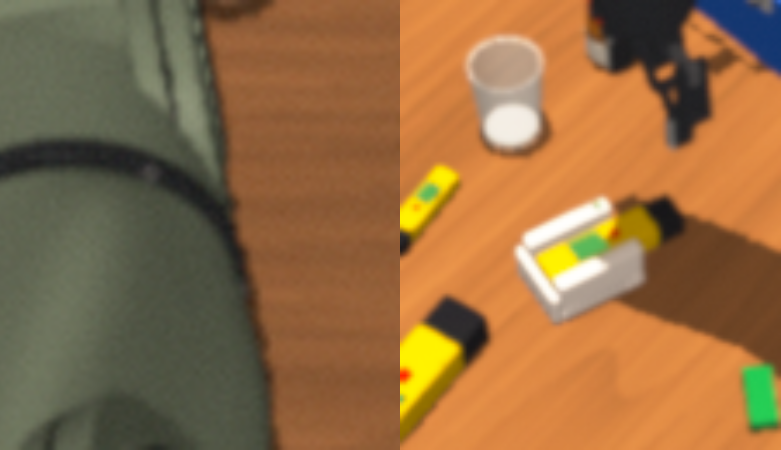

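The arm hides the meter from the top camera. In the side view the gripper hangs above the black end, and the meter is still seated in the dock. I'm going down.

```bash
python3 -m jog '[[[0,0,0.03],0],[[0,0,0.03],0],[[0,0,0.03],0],[[0,0,0.02],0],[[0,0,0.015],0],[[0,0,0.01],0],[[0,0,0.01],0],[[0,0,0.008],0],[[0,0,0],0]]'
python3 -m jog '[[[0,0,0],0],[[0,0,0],0],[[0,0,0],0],[[0,0,0],0],[[0,0,0],0],[[0,0,0],0],[[0,0,0],0],[[0,0,0],0]]' 1
```

```text
t: 3.35
tool_pos: [0.5165, 0.275, 0.0123]
tool_rot: [-3.141, 0.001, 1.214]
wrist_force: [-0.8, -0.5, -0.5]
width: 1.001
grasp_force: 0.0
t: 4.02
tool_pos: [0.5172, 0.2752, 0.0139]
tool_rot: [3.141, -0.001, 1.213]
wrist_force: [-1.6, -1.5, 7.3]
width: 0.362
grasp_force: 59.6
```

```bash
python3 -m jog '[[[0,0,-0.005],0],[[0,0,-0.01],0],[[0,0,-0.015],0],[[0,0,-0.02],0],[[0,0,-0.02],0],[[0,0,-0.02],0],[[0,0,-0.01],0],[[0,0,0],0]]'
python3 p.py 0.47 0.11 0.1 -60; python3 - <<'E'
from h import *
s=snap('side');im=cv2.cvtColor(np.array(s['frame']),cv2.COLOR_RGB2BGR); cv2.imwrite('pics/g2.png',cv2.resize(im[180:340,160:340],None,fx=3,fy=3))
E
```

```text
t: 4.68
tool_pos: [0.5175, 0.2756, 0.1156]
tool_rot: [3.14, -0.002, 1.213]
wrist_force: [-0.2, 0.7, -1.1]
width: 0.364
grasp_force: 58.8
shift mm [-171.8   13.4   15.2] turn 39.5 close dir -20.5 q [-0.7   0.9   0.32  1.58 -0.39  0.72 -0.56] t 4.6833
```

View pics/g2.png

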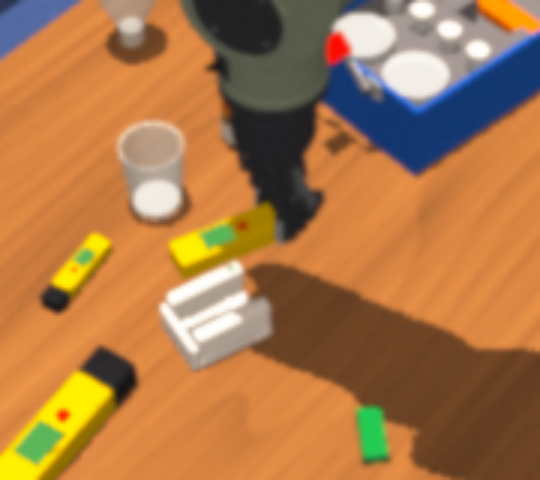

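The side view shows the meter held level by its black end, clear of the dock. I'm carrying it to open table.

```bash
python3 p.py 0.445 0.135 0.0025 -20.5
```

```text
shift mm [-156.8  -18.4  111.3] turn 0.0 close dir -20.5 q [-0.7   0.9   0.32  1.58 -0.39  0.72 -0.56] t 4.7333
```

```bash
python3 -m jog '[[[-0.02,-0.002,0],0],[[-0.02,-0.003,0],0],[[-0.02,-0.002,0],0],[[-0.02,-0.003,0],0],[[-0.02,-0.002,0],0],[[-0.02,-0.003,0],0],[[-0.02,-0.002,0],0],[[-0.017,-0.001,0.01],0],[[0,0,0.02],0],[[0,0,0.025],0],[[0,0,0.02],0],[[0,0,0.015],0],[[0,0,0.01],0],[[0,0,0.005],0],[[0,0,0],0]]'
```

```text
t: 5.98
tool_pos: [0.4446, 0.1342, 0.0074]
tool_rot: [-3.14, 0.001, 1.213]
wrist_force: [-0.2, -0.5, -0.9]
width: 0.364
grasp_force: 58.8
```

```bash
python3 -m jog '[[[0,0,0.003],0],[[0,0,0.002],0],[[0,0,0],0],[[0,0,0],0]]'
python3 -m jog '[[[0,0,0],0],[[0,0,0],0],[[0,0,0],0],[[0,0,0],0],[[0,0,0],0],[[0,0,0],0]]' -1
python3 -m jog '[[[0,0,-0.02],0],[[0,0,-0.03],0],[[0,0,-0.04],0],[[0,0,-0.04],0],[[-0.03,0,0],0],[[-0.03,0,0],0],[[-0.03,0,0],0],[[-0.03,0,0],0],[[-0.03,0,0],0],[[-0.03,0,0],0],[[0,0,0],0],[[0,0,0],0]]'
python3 - <<'E'
from m import *
snap('top','t3.png')
for c in blobs((20,150,120),(34,255,255)):
    r=cv2.boxPoints(cv2.minAreaRect(c)); w=np.array([onz(s,u,v,.024)[:2] for u,v in r]); print(r.mean(0),w.round(3).tolist())
E
```

```text
t: 6.32
tool_pos: [0.4452, 0.1345, 0.0036]
tool_rot: [3.141, -0.0, 1.213]
wrist_force: [-1.2, 0.2, -1.8]
width: 0.365
grasp_force: 58.8
t: 6.82
tool_pos: [0.445, 0.1344, 0.0033]
tool_rot: [3.142, 0.0, 1.213]
wrist_force: [-0.5, -0.7, 0.1]
width: 1.003
grasp_force: 0.0
t: 7.82
tool_pos: [0.3818, -0.0353, 0.1335]
tool_rot: [3.142, 0.0, 1.21]
wrist_force: [0.4, 1.1, 0.0]
width: 1.001
grasp_force: 0.0
[267.53287 246.71535] [[0.469, 0.238], [0.5, 0.225], [0.459, 0.13], [0.428, 0.143]]
[131.37645 202.8941 ] [[0.585, 0.62], [0.6, 0.478], [0.556, 0.472], [0.541, 0.613]]
[201.00996 159.56998] [[0.7, 0.41], [0.713, 0.334], [0.688, 0.329], [0.675, 0.405]]
```

View pics/t3.png

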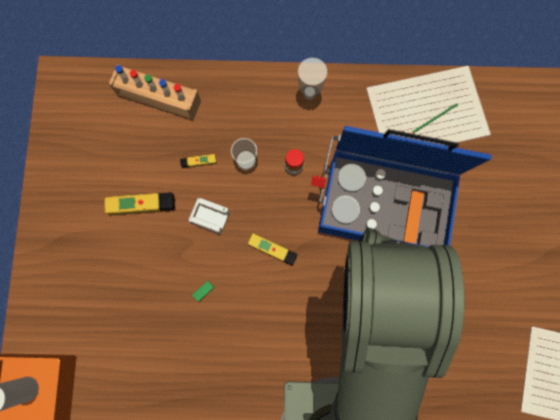

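The top picture shows the meter flat and free at about (272,249), clear of everything. The dock at (210,216) is empty.

```bash
python3 p.py 0.459 0.172 0.004 -23.3
```

```text
shift mm [ 2.194e+02 -1.000e-01  1.294e+02] turn 2.8 close dir -20.5 q [-0.06  0.66  0.11  2.26 -0.31  0.23 -0.02] t 7.9167
```

```bash
python3 -m jog '[[[0.03,0,0],0],[[0.03,0,0],0],[[0.03,0,0],0],[[0.03,0,0],0],[[0.03,0,0],0],[[0.03,0,0],0],[[0.02,0,0],0],[[0.0195,0,0.01],0],[[0,0,0.02],2.8],[[0,0,0.03],0],[[0,0,0.03],0],[[0,0,0.02],0],[[0,0,0.01],0],[[0,0,0.005],0],[[0,0,0.004],0],[[0,0,0],0]]'
python3 -m jog '[[[0,0,0],0],[[0,0,0],0],[[0,0,0],0],[[0,0,0],0],[[0,0,0],0],[[0,0,0],0],[[0,0,0],0],[[0,0,0],0]]' 1
python3 -m jog '[[[0,0,-0.01],0],[[0,0,-0.02],0],[[0,0,-0.03],0],[[0,0,-0.035],0],[[0,0,-0.035],0],[[0,0,-0.03],0],[[0,0,0],0]]'
python3 p.py 0.4 0.06 0.17 -100.6
```

```text
t: 9.25
tool_pos: [0.459, 0.1718, 0.0045]
tool_rot: [3.141, -0.0, 1.165]
wrist_force: [-0.1, 0.1, -0.2]
width: 0.999
grasp_force: 0.0
t: 9.92
tool_pos: [0.4591, 0.1715, 0.0049]
tool_rot: [3.141, -0.001, 1.164]
wrist_force: [-0.6, -0.2, 12.8]
width: 0.361
grasp_force: 60.1
t: 10.5
tool_pos: [0.4602, 0.1718, 0.1696]
tool_rot: [3.137, -0.005, 1.164]
wrist_force: [-0.2, -0.3, -0.5]
width: 0.36
grasp_force: 60.0
shift mm [-126.4  -11.    -1.1] turn 77.3 close dir -23.3 q [-0.62  0.71  0.35  1.88 -0.4   0.62 -0.42] t 10.5
```

```bash
python3 -m jog '[[[0,0,0],7],[[0,0,0],7],[[0,0,0],7],[[0,0,0],7],[[0,0,0],7],[[0,0,0],7],[[0,0,0],7],[[0,0,0],7],[[0,0,0],7],[[0,0,0],7],[[0,0,0],7.1],[[0,0,0],0]]'
python3 p.py 0.5478 -0.1914 0.17 -100.6
```

```text
t: 11.5
tool_pos: [0.4585, 0.1716, 0.1644]
tool_rot: [3.141, 0.0, -0.188]
wrist_force: [0.0, 0.1, -1.8]
width: 0.359
grasp_force: 59.9
shift mm [155.4 340.   -5.6] turn -0.2 close dir -100.8 q [-0.81  0.81  0.75  1.89 -0.79  0.77 -1.37] t 11.5
```

```bash
python3 -m jog '[[[0,0.02,0],0],[[0,0.03,0],0],[[0,0.03,0],0],[[0,0.03,0],0],[[0,0.03,0],0],[[0,0.03,0],0],[[0,0.03,0],0],[[0.01,0.03,0],0],[[0.02,0.03,0],0],[[0.02,0.03,0],0],[[0.02,0.03,0],0],[[0.02,0.02,0],0],[[0.025,0,0],0],[[0.02,0,0],0],[[0.015,0,0],0],[[0.005,0,0],0],[[0,0,0],0],[[0,0,0],0]]'
python3 p.py 0.5478 -0.1914 0.045 -100.6;  python3 - <<'E'
from h import *
s=snap('side');a=cv2.cvtColor(np.array(s['frame']),cv2.COLOR_RGB2BGR)[90:250,220:420]
s=snap('top');b=cv2.cvtColor(np.array(s['frame']),cv2.COLOR_RGB2BGR)[120:280,320:480]
cv2.imwrite('pics/g4.png',cv2.resize(np.hstack([a,b]),None,fx=2.2,fy=2.2))
E
```

```text
t: 13.0
tool_pos: [0.5492, -0.191, 0.1644]
tool_rot: [-3.142, 0.0, -0.18]
wrist_force: [-0.2, -0.1, -1.1]
width: 0.36
grasp_force: 59.9
shift mm [ -1.2   0.7 119.4] turn 0.3 close dir -100.3 q [-0.03  0.9   0.67  1.56 -0.66  0.92 -0.89] t 13.0
```

View pics/g4.png

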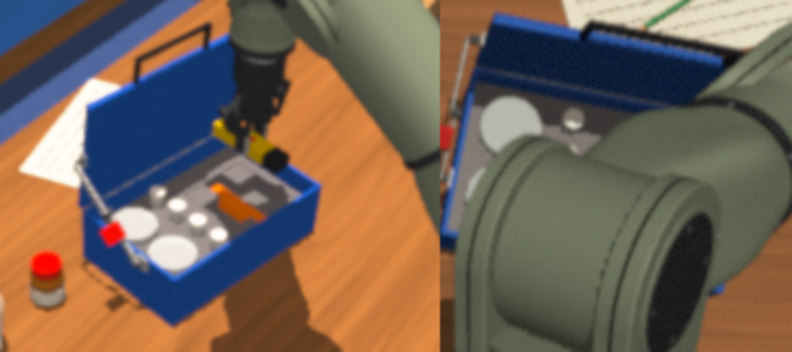

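The meter is level over the pocket, with its black end to the front and the lid clear. I'm lowering it.

```bash
python3 -m jog '[[[-0.001,0.001,0.02],-0.3],[[0,0,0.03],0],[[0,0,0.025],0],[[0,0,0.012],0],[[0,0,0.01],0],[[0,0,0.008],0],[[0,0,0.006],0],[[0,0,0.004],0],[[0,0,0],0],[[0,0,0],0]]'
```

```text
t: 13.93
tool_pos: [0.549, -0.192, 0.0498]
tool_rot: [3.141, -0.001, -0.176]
wrist_force: [-0.3, -0.3, -0.8]
width: 0.358
grasp_force: 60.0
```

```bash
python3 -m jog '[[[0,0,0.002],0],[[0,0,0.002],0],[[0,0,0],0],[[0,0,0],0]]'
python3 -m jog '[[[0,0,0],0],[[0,0,0],0],[[0,0,0],0],[[0,0,0],0],[[0,0,0],0],[[0,0,0],0]]' -0.4
python3 -m jog '[[[0,0,-0.01],0],[[0,0,-0.02],0],[[0,0,-0.03],0],[[0,0,-0.035],0],[[0,0,-0.035],0],[[0,0,-0.02],0],[[0,0,0],0]]'
python3 p.py 0.45 0.0 0.2 -100.6
```

```text
t: 14.27
tool_pos: [0.5488, -0.1918, 0.0453]
tool_rot: [3.142, 0.0, -0.176]
wrist_force: [0.9, 0.5, -1.1]
width: 0.363
grasp_force: 60.0
t: 14.77
tool_pos: [0.5488, -0.1919, 0.0454]
tool_rot: [3.141, -0.0, -0.176]
wrist_force: [-0.3, 0.4, -0.2]
width: 0.7
grasp_force: 0.0
t: 15.35
tool_pos: [0.5497, -0.1927, 0.2002]
tool_rot: [3.14, -0.006, -0.176]
wrist_force: [0.5, 0.4, 0.3]
width: 0.701
grasp_force: 0.0
shift mm [-132.  -172.2   -0.8] turn 0.5 close dir -100.1 q [-0.04  0.85  0.71  1.52 -0.62  1.   -0.91] t 15.35
```

```bash
python3 p.py 0.585 0.069 0.155 -100.6; python3 - <<'E'
from h import *
s=snapshot('side'); im=np.array(s['frame']); hsv=cv2.cvtColor(im,cv2.COLOR_RGB2HSV)
m=cv2.inRange(hsv,(20,130,80),(34,255,255)); m[:140]=0;m[225:]=0;m[:,:300]=0;m[:,365:]=0
ys,xs=np.nonzero(m); print(len(xs)); r=cv2.boxPoints(cv2.minAreaRect(np.c_[xs,ys].astype(np.float32))); print(r, onz(s,xs.mean(),ys.mean(),.064))
E
```

```text
shift mm [ -11.5 -263.9   44.7] turn 0.5 close dir -100.1 q [-0.04  0.85  0.71  1.52 -0.62  1.   -0.91] t 15.35
208
[[312.3949  175.69054]
 [318.46417 167.09239]
 [341.      183.00002]
 [334.93073 191.59816]] [ 0.55775662 -0.18616198  0.064     ]
```

```bash
python3 -m jog '[[[0,-0.015,0],0],[[-0.001,-0.025,0],0],[[-0.002,-0.03,0],0],[[-0.002,-0.03,0],0],[[-0.002,-0.03,0],0],[[-0.002,-0.03,0],0],[[-0.002,-0.03,0],0],[[-0.001,-0.03,0],0],[[0,-0.025,0],0],[[0,-0.015,0],0],[[0,-0.004,0],0],[[0,0,0.015],0],[[0,0,0.015],0],[[0,0,0.01],0],[[0,0,0.005],0],[[0,0,0],0]]' 1
python3 p.py 0.585 0.069 0.155 -100.6; python3 - <<'E'
from h import *
s=snap('side');a=cv2.cvtColor(np.array(s['frame']),cv2.COLOR_RGB2BGR)[110:250,230:370]
s=snap('top');b=cv2.cvtColor(np.array(s['frame']),cv2.COLOR_RGB2BGR)[120:260,320:480]
cv2.imwrite('pics/g5.png',cv2.resize(np.hstack([a,b]),None,fx=2.6,fy=2.6))
E
```

```text
t: 16.73
tool_pos: [0.5829, 0.0697, 0.1495]
tool_rot: [3.141, 0.001, -0.177]
wrist_force: [0.2, 0.3, -0.3]
width: 0.002
grasp_force: 0.0
shift mm [ 2.2  0.3 -5.5] turn 0.5 close dir -100.1 q [-0.5   0.94  0.72  1.55 -0.72  0.93 -1.28] t 16.7333
```

View pics/g5.png

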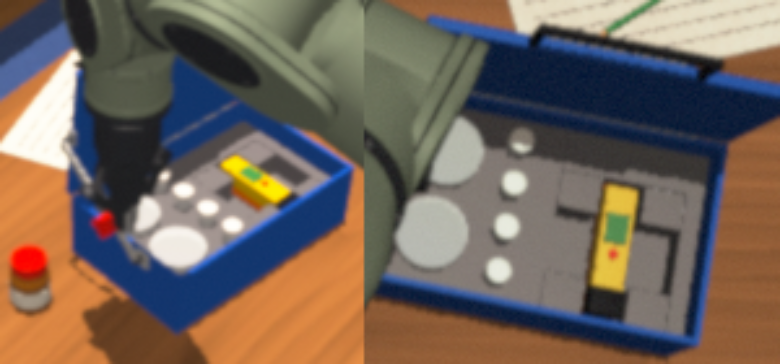

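The meter lies fully in the pocket, and the closed fingertips are in front of and above the red tab. I'm pushing along its normal.

```bash
python3 -m jog '[[[0.004,0,0.004],0],[[0.004,0,0.004],0],[[0.003,0,0.003],0],[[0.003,0,0.003],0],[[0.003,0,0.003],0],[[0.003,0,0.003],0],[[0,0,0],0]]'
python3 -m jog '[[[0.003,0,0.003],0],[[0.003,0,0.003],0],[[0.002,0,0.002],0],[[0,0,0],0]]'
python3 - <<'E'
from h import *
s=snapshot('side'); h2=cv2.cvtColor(np.array(s['frame']),cv2.COLOR_RGB2HSV)
m2=cv2.inRange(h2,(0,180,100),(6,255,255))|cv2.inRange(h2,(174,180,100),(180,255,255)); m2[:180]=0;m2[225:]=0;m2[:,:250]=0;m2[:,300:]=0
print(cv2.boundingRect(m2))
E
```

```text
t: 17.42
tool_pos: [0.6035, 0.0664, 0.1299]
tool_rot: [3.141, -0.0, -0.176]
wrist_force: [0.0, 0.2, 0.8]
width: 0.001
grasp_force: 0.0
t: 17.75
tool_pos: [0.6114, 0.065, 0.1221]
tool_rot: [3.141, -0.001, -0.176]
wrist_force: [-0.0, -0.2, 0.9]
width: -0.002
grasp_force: 0.5
(264, 195, 5, 7)
```

```bash
python3 -m jog '[[[-0.01,0,-0.01],0],[[-0.015,0,-0.02],0],[[-0.01,0,-0.03],0],[[0,0,-0.03],0],[[0,0,0],0]]'; python3 - <<'E'
from h import *
s=snap('side');a=cv2.cvtColor(np.array(s['frame']),cv2.COLOR_RGB2BGR)[110:250,230:370]
s=snap('top');b=cv2.cvtColor(np.array(s['frame']),cv2.COLOR_RGB2BGR)[120:260,300:440]
cv2.imwrite('pics/g6.png',cv2.resize(np.hstack([a,b]),None,fx=2.8,fy=2.8))
E
```

```text
t: 18.22
tool_pos: [0.5775, 0.0712, 0.2172]
tool_rot: [-3.14, -0.006, -0.176]
wrist_force: [-0.1, -0.5, 1.3]
width: -0.002
grasp_force: 0.0
```

View pics/g6.png

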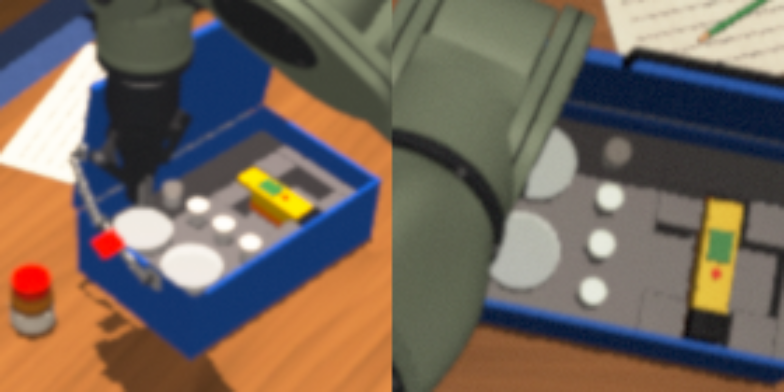

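The stay looks slightly bent now, with the tab lower and further back. I'll measure how far the tab has moved.

```bash
cat > tab.py <<'E'
from h import *
s=snapshot('side'); h2=cv2.cvtColor(np.array(s['frame']),cv2.COLOR_RGB2HSV)
m2=cv2.inRange(h2,(0,180,100),(6,255,255))|cv2.inRange(h2,(174,180,100),(180,255,255)); m2[:180]=0;m2[225:]=0;m2[:,:250]=0;m2[:,300:]=0
M=cv2.moments(m2,True); b=(M['m10']/M['m00'],M['m01']/M['m00']); print(b,M['m00'])
# intersect with stay plane (case y=187)
o,d=ray(s,*b); yw=np.radians(-10.7); n=np.array([-np.sin(yw),np.cos(yw),0]); p0=np.array([.6133,.0635,.137])
p=o+d*((p0-o)@n)/(d@n); q=p-p0; print('tab moved: case x',(q@np.array([np.cos(yw),np.sin(yw),0])).round(4),'z',q[2].round(4))
E
python3 tab.py; python3 - <<'E'
from h import *
a=cv2.imread('pics/side0.png')
def c(im):
    h2=cv2.cvtColor(im,cv2.COLOR_BGR2HSV); m2=cv2.inRange(h2,(0,180,100),(6,255,255))|cv2.inRange(h2,(174,180,100),(180,255,255)); m2[:180]=0;m2[225:]=0;m2[:,:250]=0;m2[:,300:]=0
    M=cv2.moments(m2,True);return M['m10']/M['m00'],M['m01']/M['m00'],M['m00']
print(c(a))
E
```

```text
(267.9710144927536, 196.81159420289856) 69.0
tab moved: case x 0.0124 z -0.0122
(270.6363636363636, 195.92424242424244, 66.0)
```

The tab has moved 17 mm along its normal and stays there, which means a knee fold of about 0.45 rad, so the stay is broken. Next is the handle.

```bash
python3 -m jog '[[[-0.005,0,-0.03],0],[[-0.005,0.01,-0.03],0],[[-0.005,0.02,-0.03],0],[[-0.005,0.03,-0.03],0],[[0,0.03,-0.03],0],[[0,0.03,-0.03],0],[[0,0.03,-0.02],0],[[0,0.03,0],0],[[0,0.01,0],0],[[0,0,0],0]]' 0
python3 -m jog '[[[0,0,0],-7],[[0,0,0],-7],[[0,0,0],-7],[[0,0,0],-7],[[0,0,0],-7],[[0,0,0],-7],[[0,0,0],-7],[[0,0,0],-7],[[0,0,0],-7],[[0,0,0],-7],[[0,0,0],-7],[[0,0,0],-7],[[0,0,0],-5.5],[[0,0,0],0]]'
python3 p.py 0.6537 -0.134 0.40 -10.6; python3 tab.py; python3 - <<'E'
from h import *
s=snap('side');a=cv2.cvtColor(np.array(s['frame']),cv2.COLOR_RGB2BGR)[70:230,230:400]
s=snap('top');b=cv2.cvtColor(np.array(s['frame']),cv2.COLOR_RGB2BGR)[100:260,330:500]
cv2.imwrite('pics/g7.png',cv2.resize(np.hstack([a,b]),None,fx=2.3,fy=2.3))
E
```

```text
t: 19.2
tool_pos: [0.5232, -0.1126, 0.4097]
tool_rot: [3.141, 0.001, -0.18]
wrist_force: [1.1, 0.3, 0.8]
width: 0.501
grasp_force: 0.0
t: 20.37
tool_pos: [0.5241, -0.109, 0.4095]
tool_rot: [-3.14, -0.001, 1.392]
wrist_force: [0.6, -0.0, 0.6]
width: 0.5
grasp_force: 0.0
shift mm [ -1.6 132.    9.2] turn 0.4 close dir -10.2 q [-0.06  0.53  0.42  1.26 -0.21  1.4   0.16] t 20.3667
(267.9710144927536, 196.81159420289856) 69.0
tab moved: case x 0.0124 z -0.0122
```

View pics/g7.png

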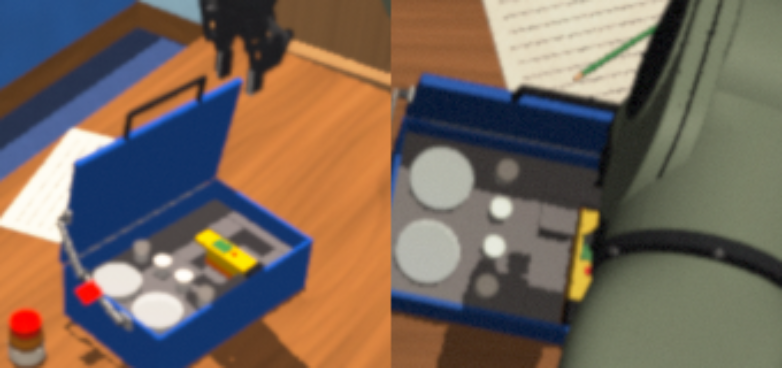

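The side view shows the bar from about (285,122) to (319,105), slightly lower than before, and the knee is visibly bent. I'll work out the bar's place on its arc.

```bash
cat > bar.py <<'E'
from h import *
yw=np.radians(-10.7); cx=np.array([np.cos(yw),np.sin(yw)]); C=np.array([.5794,-.121])
def bar(th):  # th: lid closing angle
    a=np.radians(84)-th; r=240; 
    # bar 6 mm off the underside plane, outward
    x=100-r*np.cos(a)+0*np.sin(a); z=95+r*np.sin(a)+6*np.cos(a)
    return np.r_[C+cx*x/1e3,z/1e3]
if __name__=='__main__':
    s=snapshot('side')
    for t in (0,.03,.06,.09,.12): print(t,bar(t).round(4),np.round(proj(s,bar(t)),1))
E
python3 bar.py
```

```text
0 [ 0.653  -0.1349  0.3343] [300.  110.4]
0.03 [ 0.646  -0.1336  0.3336] [301.6 111.5]
0.06 [ 0.639  -0.1323  0.3327] [303.2 112.7]
0.09 [ 0.632  -0.1309  0.3316] [304.8 114. ]
0.12 [ 0.6251 -0.1296  0.3303] [306.3 115.3]
```

```bash
python3 p.py 0.641 -0.1325 0.314 -10.6; python3 -m jog '[[[0,0.02,0],0],[[0,0.03,0],0],[[0,0.03,0],0],[[0,0.025,0],0],[[0,0.014,0],0],[[0,0,0.01],0],[[0,0,0.01],0],[[0,0,0],0],[[0,0,0],0]]'; python3 p.py 0.641 -0.1325 0.314 -10.6
```

```text
shift mm [ -0.5 119.3  95.9] turn -0.1 close dir -10.7 q [-0.06  0.53  0.42  1.26 -0.21  1.4   0.15] t 20.5667
t: 21.32
tool_pos: [0.6408, -0.1317, 0.3904]
tool_rot: [-3.141, 0.0, 1.385]
wrist_force: [0.4, -0.6, 0.7]
width: 0.499
grasp_force: 0.0
shift mm [-0.7  0.4 76.4] turn -0.1 close dir -10.7 q [ 0.04  0.8   0.39  0.76 -0.28  1.63  0.12] t 21.3167
```

```bash
python3 -m jog '[[[0,0,0.015],0],[[0,0,0.015],0],[[0,0,0.015],0],[[0,0,0.015],0],[[0,0,0.01],0],[[0,0,0.006],0],[[0,0,0],0]]'; python3 - <<'E'
from h import *
s=snap('side');a=cv2.cvtColor(np.array(s['frame']),cv2.COLOR_RGB2BGR)[60:180,250:370]
cv2.imwrite('pics/g8.png',cv2.resize(a,None,fx=4,fy=4,interpolation=2))
E
```

```text
t: 21.9
tool_pos: [0.6407, -0.132, 0.3142]
tool_rot: [-3.141, -0.0, 1.385]
wrist_force: [-0.6, 0.0, 0.6]
width: 0.498
grasp_force: 0.0
```

View pics/g8.png

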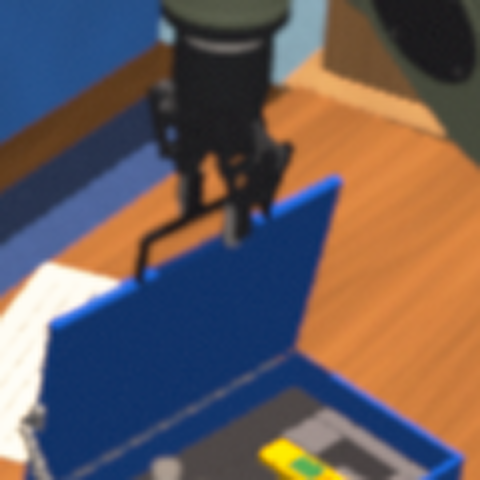

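The bar runs between the open fingers near (200,215) in the crop. Counting back, that was my 12th viewed picture against a limit of 10, so I'll view no more and work only from numbers.

```bash
python3 -m jog '[[[0,0,0],0],[[0,0,0],0],[[0,0,0],0],[[0,0,0],0],[[0,0,0],0],[[0,0,0],0],[[0,0,0],0],[[0,0,0],0]]' 1
python3 - <<'E'
from bar import *
st=sense(); p=st['tool_pos']; 
g=p+np.array([0,0,-0])+np.array([0,0,.019]); 
x=(g[:2]-C)@cx*1e3; print('case x',x,'z',g[2])
a=np.arccos((100-x)/240); th0=np.radians(84)-a; print('th0',th0)
N=36; ths=th0+(np.radians(84)-th0)*np.arange(N+1)/N
b=np.array([bar(t) for t in ths]); xs=(b[:,:2]-C)@cx*1e3; zs=b[:,2]*1e3
for i in range(N): print(i,f'[[0,{(xs[i+1]-xs[i])/1e3:.4f},{-(zs[i+1]-zs[i])/1e3:.4f}],0]', end='\n' if i%3==2 else '  ')
print(xs[-1],zs[-1],b[-1])
E
```

```text
t: 22.62
tool_pos: [0.641, -0.1323, 0.3152]
tool_rot: [3.14, 0.0, 1.386]
wrist_force: [-0.0, -0.5, 6.1]
width: 0.088
grasp_force: 58.6
case x 62.63105432992984 z 0.3342202155018189
th0 0.05162028997858892
0 [[0,-0.0093,0.0014],0]  1 [[0,-0.0092,0.0018],0]  2 [[0,-0.0091,0.0021],0]
3 [[0,-0.0090,0.0025],0]  4 [[0,-0.0089,0.0029],0]  5 [[0,-0.0088,0.0032],0]
6 [[0,-0.0086,0.0036],0]  7 [[0,-0.0085,0.0039],0]  8 [[0,-0.0083,0.0042],0]
9 [[0,-0.0081,0.0046],0]  10 [[0,-0.0079,0.0049],0]  11 [[0,-0.0077,0.0052],0]
12 [[0,-0.0075,0.0055],0]  13 [[0,-0.0073,0.0058],0]  14 [[0,-0.0071,0.0061],0]
15 [[0,-0.0068,0.0064],0]  16 [[0,-0.0065,0.0066],0]  17 [[0,-0.0063,0.0069],0]
18 [[0,-0.0060,0.0071],0]  19 [[0,-0.0057,0.0074],0]  20 [[0,-0.0054,0.0076],0]
21 [[0,-0.0051,0.0078],0]  22 [[0,-0.0048,0.0080],0]  23 [[0,-0.0044,0.0082],0]
24 [[0,-0.0041,0.0084],0]  25 [[0,-0.0038,0.0085],0]  26 [[0,-0.0034,0.0087],0]
27 [[0,-0.0031,0.0088],0]  28 [[0,-0.0027,0.0090],0]  29 [[0,-0.0024,0.0091],0]
30 [[0,-0.0020,0.0092],0]  31 [[0,-0.0017,0.0092],0]  32 [[0,-0.0013,0.0093],0]
33 [[0,-0.0009,0.0094],0]  34 [[0,-0.0006,0.0094],0]  35 [[0,-0.0002,0.0094],0]
-140.0 101.0 [ 0.44183421 -0.09500667  0.101     ]
```

```bash
python3 -m jog '[[[0,-0.0093,0.0014],0],[[0,-0.0092,0.0018],0],[[0,-0.0091,0.0021],0],[[0,-0.009,0.0025],0],[[0,-0.0089,0.0029],0],[[0,-0.0088,0.0032],0],[[0,0,0],0]]'
```

```text
t: 23.2
tool_pos: [0.5865, -0.1221, 0.3001]
tool_rot: [-3.141, 0.0, 1.386]
wrist_force: [2.8, -2.3, -9.8]
width: 0.088
grasp_force: 60.2
```

```bash
python3 -m jog '[[[0,-0.0086,0.0036],0],[[0,-0.0085,0.0039],0],[[0,-0.0083,0.0042],0],[[0,-0.0081,0.0046],0],[[0,-0.0079,0.0049],0],[[0,-0.0077,0.0052],0],[[0,0,0],0]]'; python3 -c "
from bar import *
s=sense();g=s['tool_pos'];x=(g[:2]-C)@cx*1e3;z=g[2]*1e3+19;print(x,z,'r',np.hypot(100-x,z-95),'perp',(g[:2]-C)@np.array([-cx[1],cx[0]]))"
```

```text
t: 23.78
tool_pos: [0.5392, -0.1133, 0.2736]
tool_rot: [3.141, 0.0, 1.386]
wrist_force: [7.5, -3.5, -13.4]
width: 0.087
grasp_force: 59.7
-40.92054357225526 292.56179982055767 r 242.6711032427182 perp 7.580522244729493e-05
```

```bash
python3 -m jog '[[[0,-0.0066,0.0067],0],[[0,-0.0067,0.0066],0],[[0,-0.0071,0.0061],0],[[0,-0.0068,0.0064],0],[[0,-0.0065,0.0066],0],[[0,-0.0063,0.0069],0],[[0,0,0],0]]'; python3 -c "
from bar import *
s=sense();g=s['tool_pos'];x=(g[:2]-C)@cx*1e3;z=g[2]*1e3+19;print(x,z,'r',np.hypot(100-x,z-95))"
```

```text
t: 24.37
tool_pos: [0.4994, -0.1059, 0.2344]
tool_rot: [-3.141, 0.0, 1.385]
wrist_force: [-0.6, -1.6, -2.1]
width: 0.09
grasp_force: 62.7
-81.37676020287584 253.43682696986994 r 240.8313876594412
```

```bash
python3 -m jog '[[[0,-0.006,0.0071],0],[[0,-0.0057,0.0074],0],[[0,-0.0054,0.0076],0],[[0,-0.0051,0.0078],0],[[0,-0.0048,0.008],0],[[0,-0.0044,0.0082],0],[[0,0,0],0]]'; python3 -c "
from bar import *
s=sense();g=s['tool_pos'];x=(g[:2]-C)@cx*1e3;z=g[2]*1e3+19;print(x,z,'r',np.hypot(100-x,z-95))"
```

```text
t: 24.95
tool_pos: [0.4685, -0.1002, 0.1881]
tool_rot: [-3.14, 0.0, 1.385]
wrist_force: [-5.4, -1.9, -0.1]
width: 0.092
grasp_force: 60.9
-112.85716401059864 207.1248134728276 r 240.58292970813883
```

```bash
python3 -m jog '[[[0,-0.0046,0.0084],0],[[0,-0.0041,0.0085],0],[[0,-0.0034,0.0087],0],[[0,-0.0031,0.0088],0],[[0,-0.0027,0.009],0],[[0,-0.0024,0.0091],0],[[0,0,0],0]]'; python3 -c "
from bar import *
s=sense();g=s['tool_pos'];x=(g[:2]-C)@cx*1e3;z=g[2]*1e3+19;print(x,z,'r',np.hypot(100-x,z-95))"
```

```text
t: 25.53
tool_pos: [0.4497, -0.0966, 0.1357]
tool_rot: [3.142, -0.0, 1.385]
wrist_force: [0.4, -2.1, -3.0]
width: 0.092
grasp_force: 59.9
-131.96845725119567 154.6672425765782 r 239.51940421642672
```

```bash
python3 -m jog '[[[0,-0.002,0.0092],0],[[0,-0.0017,0.0092],0],[[0,-0.0013,0.0093],0],[[0,-0.0009,0.0094],0],[[0,-0.0006,0.007],0],[[0,0,0.003],0],[[0,0,0],0]]'; python3 -c "
from bar import *
s=sense();g=s['tool_pos'];x=(g[:2]-C)@cx*1e3;z=g[2]*1e3+19;print(x,z,'r',np.hypot(100-x,z-95))"
```

```text
t: 26.12
tool_pos: [0.4435, -0.0955, 0.0891]
tool_rot: [3.14, 0.0, 1.386]
wrist_force: [3.5, -2.9, -2.6]
width: 0.089
grasp_force: 58.6
-138.23920579799372 108.14142691660814 r 238.6013752698491
```

Next I'll lower slowly in small steps until it makes contact.

```bash
python3 -m jog '[[[0,0,0.002],0],[[0,0,0.002],0],[[0,0,0],0]]'; python3 -m jog '[[[0,0,0.002],0],[[0,0,0.001],0],[[0,0,0],0]]';python3 -m jog '[[[0,0,0.001],0],[[0,0,0.001],0],[[0,0,0],0]]'
```

```text
t: 26.37
tool_pos: [0.4436, -0.0954, 0.0865]
tool_rot: [3.139, -0.0, 1.386]
wrist_force: [-0.2, -0.2, 25.5]
width: 0.085
grasp_force: 63.9
t: 26.62
tool_pos: [0.4435, -0.0952, 0.0841]
tool_rot: [3.139, -0.001, 1.386]
wrist_force: [-3.9, 0.4, 45.2]
width: 0.09
grasp_force: 69.5
t: 26.87
tool_pos: [0.4436, -0.0952, 0.0823]
tool_rot: [3.138, -0.001, 1.386]
wrist_force: [-3.5, 0.6, 52.2]
width: 0.09
grasp_force: 72.9
```

```bash
python3 -m jog '[[[0,0,-0.002],0],[[0,0,-0.001],0],[[0,0,0],0]]'; python3 -m jog '[[[0,0,0],0],[[0,0,0],0],[[0,0,0],0],[[0,0,0],0],[[0,0,0],0]]' 0.3
python3 -m jog '[[[0,0,-0.005],0],[[0,0,-0.01],0],[[0,0,-0.02],0],[[0,0,-0.03],0],[[0,0,-0.03],0],[[0,0,-0.03],0],[[0,-0.02,-0.03],0],[[0,-0.02,0],0],[[0,0,0],0],[[0,0,0],0]]'
python3 p.py 0.42 -0.095 0.25 -10
python3 - <<'E'
from bar import *
s=snap('side','end_side.png'); t=snap('top','end_top.png')
h=cv2.cvtColor(np.array(s['frame']),cv2.COLOR_RGB2HSV)
m=cv2.inRange(h,(105,150,40),(125,255,255)); m[:130]=0; m[260:]=0; m[:,:230]=0;m[:,420:]=0
c=max(cv2.findContours(m,0,2)[0],key=cv2.contourArea); print(cv2.approxPolyDP(c,3,True)[:,0].tolist())
yv=np.array([-cx[1],cx[0]])
for z in (.095,.107):
  for q in((-100,-160),(-100,160),(100,160)): print(z,q,np.round(proj(s,np.r_[C+cx*q[0]/1e3+yv*q[1]/1e3,z]),1))
for th in (1.466,1.426,1.38):
  b=bar(th); print('bar',th,np.round(proj(s,b),1),[np.round(proj(s,b+np.r_[yv*k,0]),1) for k in(-.07,.07)])
v=np.array(s['frame']).max(2).astype(int)
q=bar(1.466)+np.r_[yv*.05,0]; u,w=np.round(proj(s,q)).astype(int); print(u,w); print(v[w-10:w+11,u-4:u+5])
E
```

```text
t: 27.12
tool_pos: [0.4435, -0.0952, 0.0838]
tool_rot: [3.14, -0.0, 1.386]
wrist_force: [5.8, -1.6, -2.0]
width: 0.092
grasp_force: 66.8
t: 27.53
tool_pos: [0.4425, -0.0951, 0.0832]
tool_rot: [-3.141, -0.0, 1.386]
wrist_force: [0.5, 0.2, -0.4]
width: 0.35
grasp_force: 0.0
t: 28.37
tool_pos: [0.403, -0.0876, 0.2389]
tool_rot: [3.141, -0.0, 1.386]
wrist_force: [1.0, -0.2, 0.1]
width: 0.354
grasp_force: 0.0
shift mm [ -4.2  18.  -11.1] turn -0.6 close dir -10.6 q [-0.1   0.49  0.38  2.03 -0.29  0.67  0.28] t 28.3667
[[324, 146], [259, 183], [259, 205], [267, 212], [276, 195], [281, 200], [276, 209], [282, 203], [288, 207], [288, 213], [276, 219], [298, 236], [361, 193], [363, 178], [357, 167], [352, 175], [303, 206], [270, 182], [320, 150], [350, 168], [350, 162]]
0.095 (-100, -160) [365.6 174.8]
0.095 (-100, 160) [298.4 218.4]
0.095 (100, 160) [256.5 186. ]
0.107 (-100, -160) [366.1 172.1]
0.107 (-100, 160) [298.6 215.6]
0.107 (100, 160) [256.5 183.3]
bar 1.466 [343.  200.4] [array([357.4, 190.9]), array([328. , 210.4])]
bar 1.426 [343.3 198.2] [array([357.7, 188.7]), array([328.2, 208
[... 201 characters left out ...]
104 103 102 104 102 101 103 101 101]
 [103 103 103 102 103 102 100  96  88]
 [102 102 102 103 101  99  92  79  63]
 [101 103 102 100  96  88  76  59  42]
 [101 102 100  93  79  64  50  43  45]
 [ 94  95  88  77  59  46  42  51  68]
 [ 76  76  64  51  45  49  62  74  88]
 [ 54  52  45  44  50  68  86  95 100]
 [ 43  42  48  60  73  89  99 102 102]
 [ 50  51  67  85  96 100 102 102 101]
 [ 76  76  88  97 102 103 102 101  93]
 [ 97  96 100 102 102 102 100  92  77]
 [102 103 103 103 101  95  87  79 103]
 [103 102 101  99  92  79  99 126 148]
 [102 101  95  88  87 121 147 172 189]
 [ 99  93  79  97 134 168 188 197 202]
 [ 87  79 102 136 171 193 201 204 205]
 [ 96 125 147 173 193 201 204 204 204]]
```

```bash
python3 - <<'E'
from bar import *
s=snapshot('side'); f=np.array(s['frame']); v=f.max(2).astype(float); yv=np.array([-cx[1],cx[0]])
for z in (.107,): 
  u,w=np.round(proj(s,np.r_[C,z])).astype(int); print('lid mid',f[w-1:w+2,u].tolist())
for k in (-.05,-.03,0,.03,.05):
  u,w=proj(s,bar(1.466)+np.r_[yv*k,0]); ui=int(round(u)); wi=int(round(w)); col=v[wi-6:wi+7,ui]
  d=np.clip(90-col,0,None); obs=(d*np.arange(wi-6,wi+7)).sum()/d.sum(); pred=w+(ui-u)*(-19.5/29.4)
  print(k,ui,'obs',obs.round(2),'pred1.466',pred.round(2),'-> th',(1.466-(pred-obs)/55).round(3))
t=snapshot('top'); ft=np.array(t['frame']); u,w=np.round(proj(t,np.r_[C-cx*.0+yv*.1,.107])).astype(int); print('top',ft[w,u])
st=sense();print(st['t'],st['wrist_force'])
E
python3 tab.py
```

```text
lid mid [[254, 253, 248], [254, 253, 248], [254, 253, 248]]
-0.05 353 obs 192.18 pred1.466 193.8 -> th 1.437
-0.03 349 obs 195.76 pred1.466 196.46 -> th 1.453
0 343 obs 199.68 pred1.466 200.46 -> th 1.452
0.03 337 obs 204.09 pred1.466 204.45 -> th 1.459
0.05 332 obs 207.19 pred1.466 207.78 -> th 1.455
top [223 225 210]
28.5667 [-0.10785562  0.30400748  0.12059695]
(269.96153846153845, 214.6153846153846) 26.0
tab moved: case x 0.0022 z -0.0833
```

```bash
python3 p.py 0.499 -0.106 0.112 -10.6; python3 -m jog '[[[0,0.02,0],0],[[0,0.03,0],0],[[0,0.03,0],0],[[0,0.018,0.01],0],[[0,0,0.03],0],[[0,0,0.03],0],[[0,0,0.03],0],[[0,0,0.015],0],[[0,0,0.008],0],[[0,0,0],0],[[0,0,0],0]]' 1
```

```text
shift mm [ -0.2  97.3 125.8] turn -0.0 close dir -10.6 q [-0.1   0.5   0.38  2.03 -0.29  0.67  0.28] t 28.6167
t: 29.53
tool_pos: [0.4999, -0.106, 0.1156]
tool_rot: [3.141, 0.0, 1.386]
wrist_force: [-0.5, -0.2, 0.8]
width: -0.003
grasp_force: 0.0
```

```bash
python3 -m jog '[[[0,0,0.002],0],[[0,0,0.002],0],[[0,0,0],0]]';python3 -m jog '[[[0,0,0.002],0],[[0,0,0],0]]';python3 -m jog '[[[0,0,0.0015],0],[[0,0,0],0]]';python3 -m jog '[[[0,0,0.001],0],[[0,0,0],0]]'
```

```text
t: 29.78
tool_pos: [0.4998, -0.1058, 0.1116]
tool_rot: [3.141, 0.0, 1.386]
wrist_force: [0.4, -0.0, -0.7]
width: 0.003
grasp_force: 0.0
t: 29.95
tool_pos: [0.4996, -0.1058, 0.1092]
tool_rot: [3.142, 0.0, 1.386]
wrist_force: [0.1, -0.8, -0.8]
width: 0.002
grasp_force: 0.0
t: 30.12
tool_pos: [0.4996, -0.1058, 0.1076]
tool_rot: [-3.142, 0.0, 1.386]
wrist_force: [0.1, 0.0, -0.2]
width: -0.0
grasp_force: 0.0
t: 30.28
tool_pos: [0.4996, -0.1058, 0.107]
tool_rot: [3.141, -0.0, 1.386]
wrist_force: [-1.7, 0.5, 6.8]
width: -0.002
grasp_force: 3.4
```

The fingertips touch the lid top at z = 0.107 m, which is exactly the fully shut height. I'll back off and hand in.

```bash
python3 -m jog '[[[0,0,-0.01],0],[[0,0,-0.02],0],[[0,0,-0.03],0],[[0,0,-0.03],0],[[0,0,-0.03],0],[[0,0,0],0],[[0,0,0],0],[[0,0,0],0]]'; python3 -c "
from cell import *
print(sign_off())"
```

```text
t: 30.95
tool_pos: [0.4995, -0.1057, 0.2263]
tool_rot: [-3.141, -0.0, 1.386]
wrist_force: [0.7, 0.2, 0.2]
width: -0.004
grasp_force: 0.0
the job is handed in; nothing more can be done
None
```

I handed the job in at about 31 s with the meter in the pocket, the stay broken with the lid still up, and the lid shut (its top measured at z = 0.107 m), but no verdict came back and I viewed 12 pictures where 10 were allowed.

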